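# Close the socket case and stack the tool cases

## Robot

A 7-joint arm with a two-finger parallel gripper is mounted at the origin on the work surface. World frame = base frame: x ahead of the robot, y to its left, z up, the work surface at z = 0. Lengths are in m, angles in rad, forces in N, time in s.
With the tool pointing down it reaches from about 0.425 to 0.925 m from the base axis. Payload 6.8 kg.
Tool frame: the origin (TCP) lies at the very end of the fingers, on their centre line; the grasp point (between the pads) lies 19 mm behind it; y points along the fingers, z is the direction in which the jaws open and shut, and the axes are right-handed (so a half turn about y gives the same grasp; the last joint's range is limited). The gripper opens to 85 mm and grips with 20 to 120 N. Pads are 22 mm wide; open, the fingers measure 114 mm over their backs; the gripper's body (76 mm by 85 mm) begins 54 mm behind the grasp point. The pads swing forward as they close: fully open they stand 13 mm farther back than shut.
Start: joints at [1.154, 0.477, 0.022, 1.555, -0.011, 1.109, -0.083], TCP at [0.205, -0.643, 0.231] pointing down, gripper open.
Joint ranges: [-2.96, 2.96], [-0.34, 2.1], [-1.41, 1.46], [0.24, 2.44], [-1.37, 4.51], [0.17, 1.92], [-2.96, 2.96]. Speed limits (rad/s): [2.39, 2.39, 3.14, 3.14, 3.14, 3.14, 3.14].

## Interface

Orientations are given as [roll, pitch, yaw] about the fixed x, y, z axes, in that order (R = Rz(yaw) Ry(pitch) Rx(roll)).
In Python, from cell import ctrl gives the robot as it stands.
- The arm moves only by the tool jog_arm, never from a script. Its argument "steps" is a list that holds one entry, the list of rows, each a list of 4 numbers: the shift along the tool's x, y, z in cm, then the turn about the tool's y in degrees. A call has 1 to 20 rows; each row is the pose to reach, as a shift and turn from the pose commanded when the call began, along the tool's axes at that moment; what a row does not reach only later rows make up. A row lasts 1/10 s, in which the tool goes at most 50 mm and 8.59 degrees, less where a joint would pass 70% of its speed; a pose out of reach is approached as far as the arm can. A call with a gripper value outside its range is refused whole. "jaw" is the opening, from 0 (shut) to 1 (fully open), set as the call begins (left out, the last holds). The fingers move at their own pace and stop on an object; the grip force is fixed at half the most. Time passes only in rows, so rows that repeat a pose let the fingers close. It gives the time, the measured TCP pose, the force and the opening at its end, in the units of the state.
- ctrl.sense(): the state, without advancing time (a new reading comes with each control period).
- ctrl.capture(name): name is "scene" or "top"; returns a dict with "pixels" (480x640x3 uint8, blue, green, red), "vertical_fov" (degrees; the focal length in pixels is half the picture's height over the tangent of half this angle, whatever the lens; pixels are square), "cx", "cy" (the principal point, pixels), "R" (3x3) and "t" (3): a world point X has camera coordinates R X + t. Camera axes: x right, y down, z forward; pixel columns grow to the right and rows downward; lengths in m; the calibration is good to about 2 mm. A picture is of the moment at which its call begins. There is no depth.
- ctrl.close_job(): hands the job in, once; it reports no verdict.
The state is a dict: "time_s": time; "joint_positions": joint angles; "qvel": joint speeds; "joint_torque": joint torques, N m; "ee_pos": TCP position; "tool_rot": TCP orientation; "contact_force": force on the tool from outside, world axes, zero at the start; "ft_torque": the same for the moment, N m; "finger_gap": finger opening in m.
Only numpy, scipy, OpenCV 4.12 (cv2) and the standard library are available. Lean on these libraries where they do the work, as an engineer would, in place of code of your own. Each camera call takes 0.05 s, during which the arm holds its last target.

## Task

Pack up the three grey steel tool cases: shut the lid of the big open socket case fully, then set the middle-sized case on its lid and the small case on top of that. Build the column squarely, each case flat, centred on the one below with edges parallel and latches on the same side as the big case's, setting each down gently rather than letting it drop. Leave the big case where it stands and do not disturb the other things on the bench.

Things in the scene. Friction and masses are not known exactly. Their poses are not given: they have to be found in the camera images.
- big_case: the big dark-grey pressed-steel socket-set case, 90 mm deep (its x) by 200 mm long (its y), 52 mm high with the lid shut; heavy (about 2 kg), loose, standing on the tread plate (plate top 4 mm above the bench). Origin: centre of its underside; z up. Two bright draw latches and a bail handle on its front face (-x of its frame), hinge along its rear (+x) upper edge. Open at the start, showing sockets and a ratchet
- big_lid (a joint): the big case's lid, hinge angle in rad: 0 = shut, about 1.57 = upright, stop at 1.75. The hinge is stiff: the lid stays at any angle it is left at and needs a push of about 2 to 4 N at its free edge. It starts between 1.0 and 1.5. Pushing its outer face over and down towards the case's front shuts it
- big_hinge (a point): middle of the hinge line of the big case: 45 mm behind its centre (+x of its frame), 38 mm above its underside; the line runs along the case's y; axes as the case's
- big_lid_edge (a point): middle of the free edge of the lid's outer face: on the lid, 90 mm from the hinge line and 14 mm out along the lid's outward normal; its axes turn with the lid (z is the outward normal, -x points from the hinge to the free edge; shut, they are the case's axes). The lid is 90 x 200 mm
- middle_case_center (a point): centre (half-way up) of the middle-sized closed grey steel case: 64 mm deep (x, the way to grip it), 170 mm long (y), 44 mm high (z), 0.4 to 0.8 kg. Two bright latches 58 mm either side of the middle of its front face (-x), standing out 4 mm; the middle of the long faces is free to grip
- small_case_center (a point): centre (half-way up) of the small closed grey steel case: 52 mm deep (x, the way to grip it), 140 mm long (y), 38 mm high (z), 0.25 to 0.5 kg. Two bright latches 46 mm either side of the middle of its front face (-x), standing out 4 mm; the middle of the long faces is free to grip
- middle_case_latches (a point): middle of the middle-sized case's front face, between its latches
- small_case_latches (a point): middle of the small case's front face, between its latches
- carton: closed cardboard carton of screws, 62 x 110 x 50 mm, lying in front of the cases (towards the robot); bystander; origin under its centre
- pliers: combination pliers with red handles, 185 mm long, lying flat; bystander
- tape_measure: black and grey tape measure, 36 x 72 x 62 mm, standing; bystander; origin under its centre
- screwdriver: screwdriver, 200 mm, lying behind the cases; bystander
- wrench: spanner, 200 mm, lying behind the cases; bystander
- oil_filter: white spin-on oil filter, 76 mm across, 92 mm tall, standing behind the cases; bystander; origin under its centre
- spray_can: spray can, 60 mm across, 170 mm tall, standing behind the cases; bystander; origin under its centre
- middle_case: the middle-sized case; origin under its centre
- small_case: the small case; origin under its centre

How it is judged:
By the outcome, as a careful person would: the job done as asked, in the order asked, and still so for the second after the job is handed in, with the robot touching nothing.
It also fails if it takes over 70 s, if anything falls off the work surface, if the arm or the gripper's body presses on something with over 40 N, if the wrist force passes 120 N, or if a joint passes its speed limit or range.

## Working session

There is one attempt and no reset: what is moved stays moved. The work goes in short steps, Python scripts to look and compute and a tool call to move; the robot and the scene stay as the last step left them, time stands still between calls to the robot, and variables do not carry over. Pictures are saved under pics/ and viewed, and the job is handed in when it is done.

Besides the shell and the picture viewer there is one more tool, called as a command line: name --argument value ..., lists and objects as JSON in quotes. jog_arm: Moves the arm, as the interface text tells. Its arguments: {"type":"object","properties":{"steps":{"type":"array","items":{"type":"array","items":{"type":"array","items":{"type":"number"}}}},"jaw":{"type":"number"}},"required":["steps"]}

```bash
ls; mkdir -p pics; python3 - <<'E'
from cell import ctrl
import cv2,json
s=ctrl.sense();print(s)
for n in ("scene","top"):
    c=ctrl.capture(n);cv2.imwrite(f"pics/{n}0.png",c["pixels"]);print(n,c["vertical_fov"],c["cx"],c["cy"],c["R"],c["t"])
E
```

```text
pics
{'time_s': 0.0, 'joint_positions': array([ 1.15391871,  0.47781992,  0.02236133,  1.55640934, -0.01150868,
        1.10928043, -0.08309161]), 'qvel': array([-0.00156864,  0.00100453,  0.00046077, -0.00069257,  0.00035689,
       -0.00019314, -0.00020377]), 'joint_torque': array([-1.21029858e-03, -5.96451902e+01,  1.60721295e+00, -2.81200737e+01,
        1.24255262e-02,  9.34130891e-03,  8.16309034e-05]), 'ee_pos': array([ 0.20493481, -0.64254549,  0.23033061]), 'tool_rot': array([-1.57257979e+00, -1.35145102e-04, -2.83280756e+00]), 'contact_force': array([-0.68359894, -0.79354824, -0.18321893]), 'ft_torque': array([0.01797209, 0.0268379 , 0.07255174]), 'finger_gap': 0.08563972905579684}
scene 55.495011902335634 327.7502818782017 236.52730259841536 [[ 6.16527435e-01  7.87333151e-01  6.56439728e-04]
 [ 6.17937956e-01 -4.83364190e-01 -6.20090108e-01]
 [-4.87900199e-01  3.82708203e-01 -7.84530323e-01]] [-0.35407451 -0.30483499  1.234844  ]
top 53.44891134843263 323.1958236320391 232.3232748254364 [[ 0.00733341 -0.99991634  0.0106554 ]
 [-0.99536859 -0.00832062 -0.0957713 ]
 [ 0.09585195 -0.00990372 -0.99534633]] [-0.0207535   0.55145277  0.84439408]
```

View pics/scene0.png

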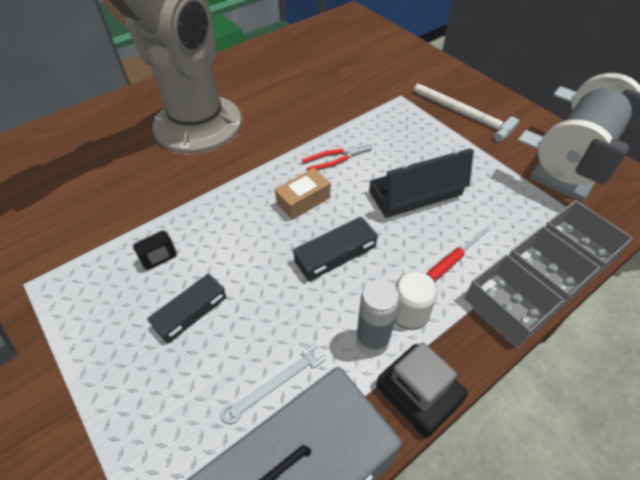

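View pics/top0.png

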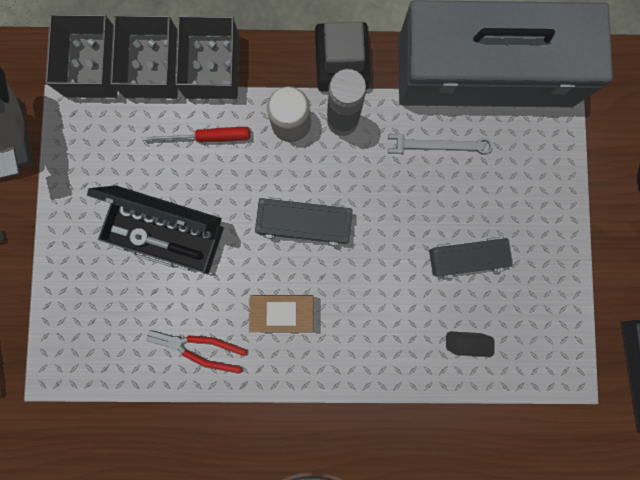

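```bash
cat > h.py <<'E'
import numpy as np,cv2
from cell import ctrl
def cam(n):
    c=ctrl.capture(n);f=240/np.tan(np.radians(c["vertical_fov"])/2)
    c["K"]=np.array([[f,0,c["cx"]],[0,f,c["cy"]],[0,0,1.]]);c["R"]=np.array(c["R"]);c["t"]=np.array(c["t"]);return c
def crop(c,x0,y0,w,h,s,fn):
    cv2.imwrite(fn,cv2.resize(c["pixels"][y0:y0+h,x0:x0+w],None,fx=s,fy=s,interpolation=cv2.INTER_CUBIC))
def plane(c,uv,z):
    uv=np.atleast_2d(uv);r=np.c_[uv,np.ones(len(uv))]@np.linalg.inv(c["K"]).T@c["R"];o=-c["R"].T@c["t"]
    return o+r*((z-o[2])/r[:,2])[:,None]
def proj(c,X):
    X=np.atleast_2d(X)@c["R"].T+c["t"];p=X@c["K"].T;return p[:,:2]/p[:,2:]
E
python3 - <<'E'
from h import *
c=cam("top")
crop(c,80,170,160,115,5,"pics/a1.png")
crop(c,245,190,120,60,6,"pics/a2.png");crop(c,420,230,110,60,6,"pics/a3.png")
c=cam("scene")
crop(c,280,205,120,85,6,"pics/a4.png");crop(c,135,265,110,85,6,"pics/a5.png");crop(c,360,140,130,85,6,"pics/a6.png")
E
python3 - <<'E'
import cv2,numpy as np
a=[cv2.imread(f"pics/a{i}.png") for i in (2,3,4,5,6)]
print([x.shape for x in a])
E
```

```text
[(360, 720, 3), (360, 660, 3), (510, 720, 3), (510, 660, 3), (510, 780, 3)]
```

View pics/a1.png

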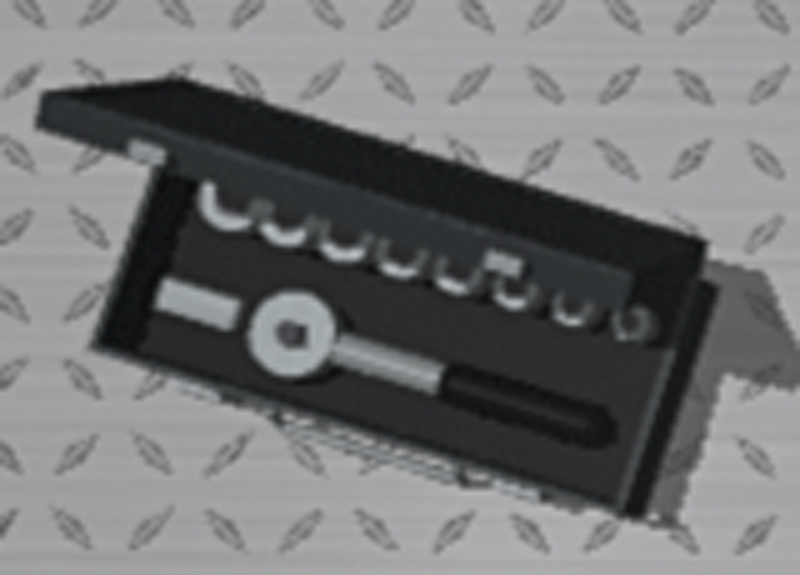

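View pics/a2.png

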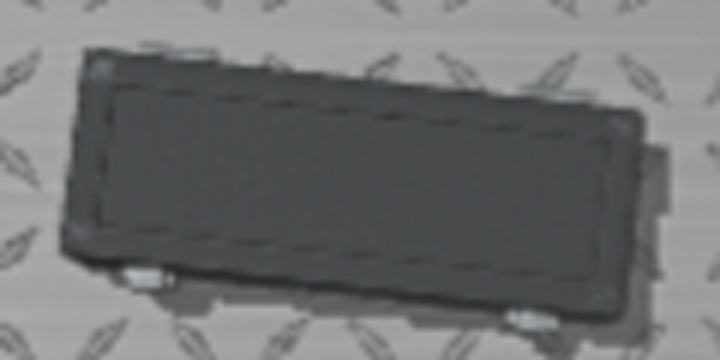

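View pics/a3.png

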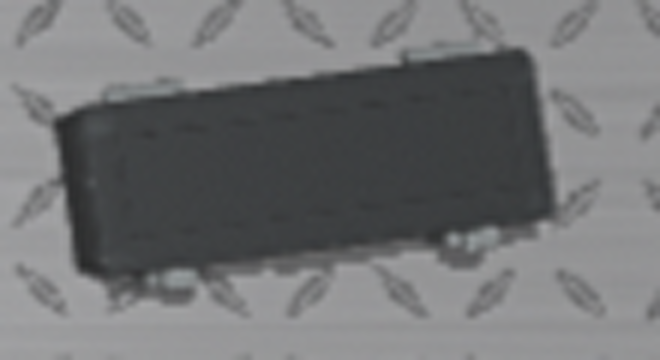

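View pics/a4.png

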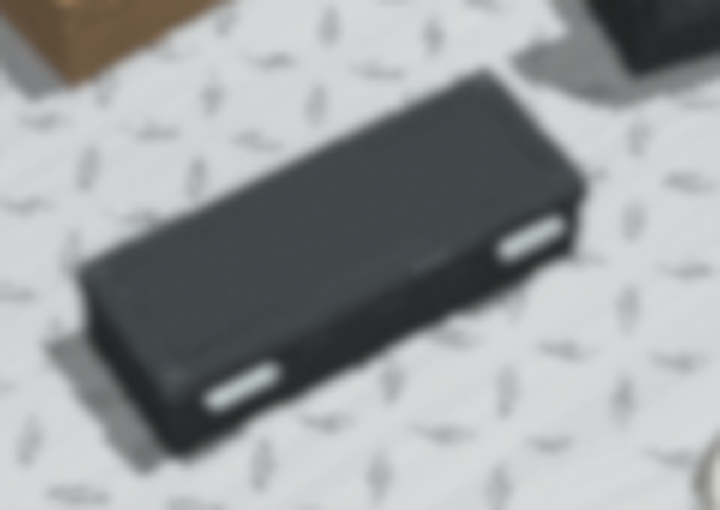

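View pics/a5.png

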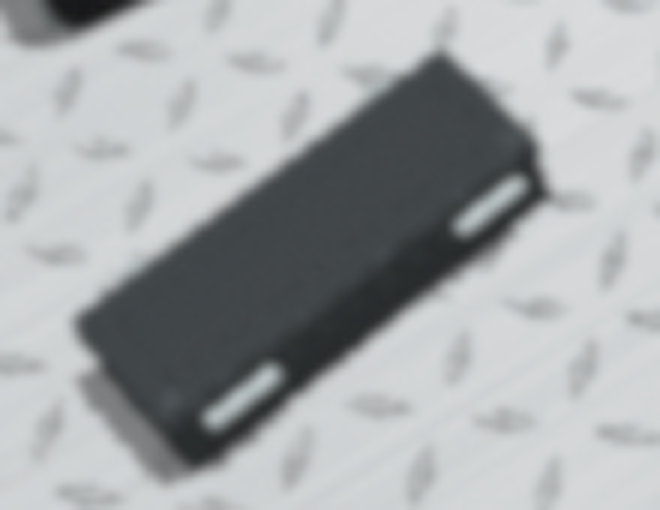

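View pics/a6.png

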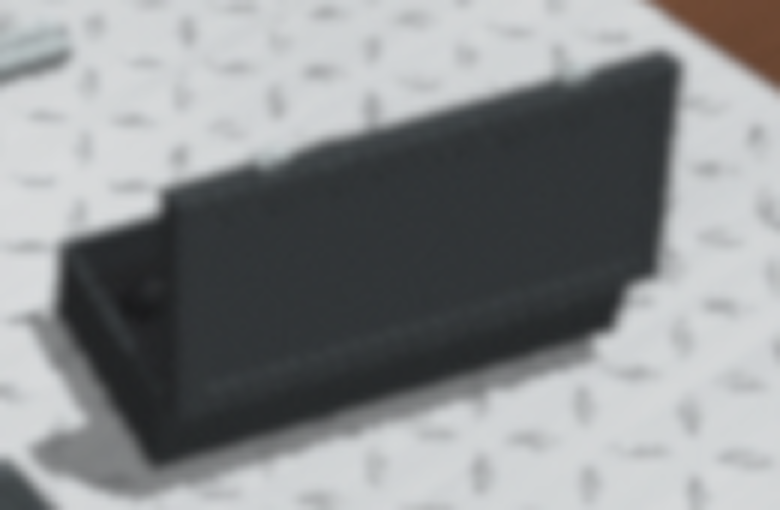

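```bash
python3 - <<'E'
from h import *
c=cam("top")
def st(c,x0,y0,w,h,s):
    a=c["pixels"][y0:y0+h,x0:x0+w].astype(float); a=np.clip(a*1.6,0,255).astype(np.uint8)
    return cv2.resize(a,(800,int(800*h/w)),interpolation=cv2.INTER_CUBIC)
cv2.imwrite("pics/b1.png",np.vstack([st(c,250,230,100,18,8),st(c,250,195,100,18,8),st(c,425,255,100,28,8)[:200]]))
cv2.imwrite("pics/b2.png",st(c,95,235,120,45,8))
c=cam("scene");cv2.imwrite("pics/b3.png",st(c,290,215,90,65,8))
E
```

```text
(no output)
```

View pics/b1.png

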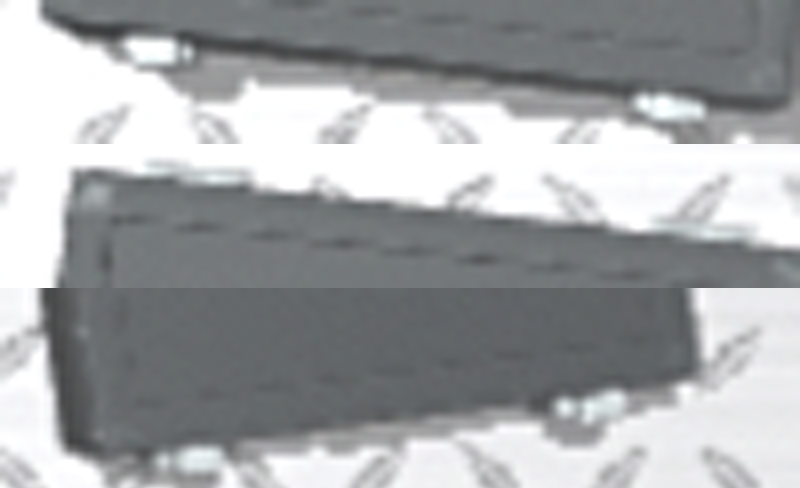

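View pics/b2.png

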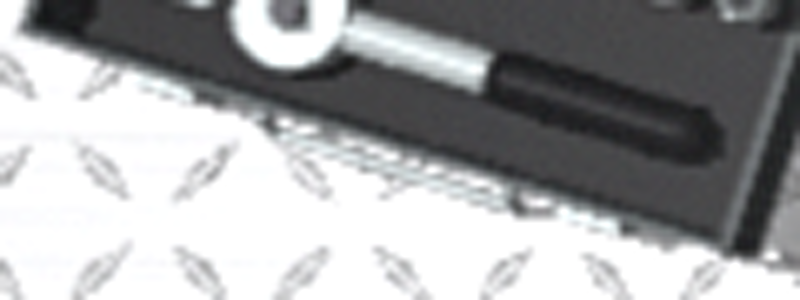

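View pics/b3.png

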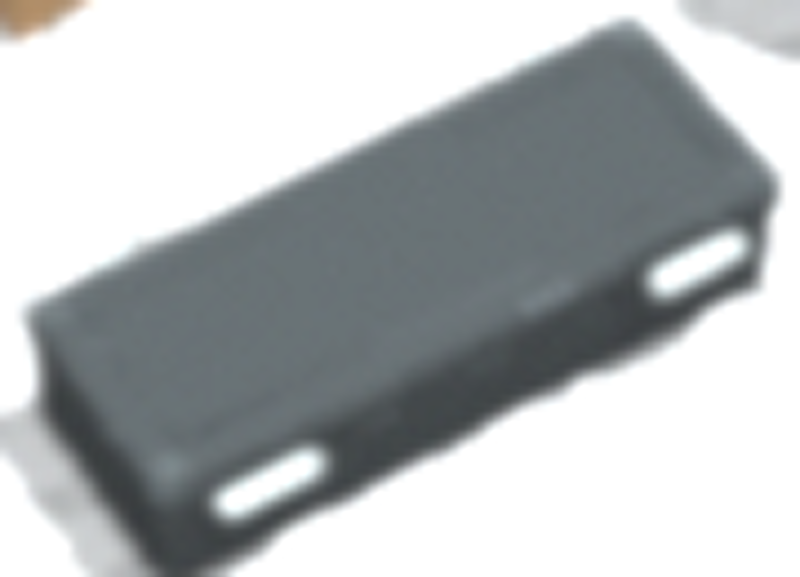

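```bash
cat >> h.py <<'E'
from scipy.optimize import minimize
def boxpts(x0,x1,y0,y1,z0,z1): return np.array([[x,y,z] for x in(x0,x1) for y in(y0,y1) for z in(z0,z1)])
def tf(P,x,y,yaw,z=0):
    c,s=np.cos(yaw),np.sin(yaw);return P@np.array([[c,s,0],[-s,c,0],[0,0,1]])+[x,y,z]
def parts(kind,p,z=0.004):
    if kind=="big":
        x,y,yaw,th=p; L=boxpts(0,.09,-.1,.1,0,.014)
        lid=np.c_[.045-np.cos(th)*L[:,0]+np.sin(th)*L[:,2],L[:,1],.038+np.sin(th)*L[:,0]+np.cos(th)*L[:,2]]
        return [tf(boxpts(-.045,.045,-.1,.1,0,.038),x,y,yaw,z),tf(lid,x,y,yaw,z)]
    d={"mid":(.032,.085,.044),"small":(.026,.07,.038)}[kind]
    return [tf(boxpts(-d[0],d[0],-d[1],d[1],0,d[2]),*p,z)]
def render(c,P,S,x0,y0,w,h):
    m=np.zeros((h*S,w*S),np.uint8)
    for q in P:
        u=((proj(c,q)-[x0,y0]+.5)*S-.5); hu=cv2.convexHull(u.astype(np.float32))
        cv2.fillConvexPoly(m,np.round(hu*16).astype(np.int32),255,cv2.LINE_AA,4)
    return m/255.
def mask(c,roi,S,thr=92,k=0):
    x0,y0,w,h=roi;g=cv2.cvtColor(c["pixels"],cv2.COLOR_BGR2GRAY)[y0:y0+h,x0:x0+w]
    g=cv2.resize(g,None,fx=S,fy=S,interpolation=cv2.INTER_CUBIC);m=(g<thr).astype(np.uint8)
    n,l,s,_=cv2.connectedComponentsWithStats(m);i=1+np.argmax(s[1:,4]);m=(l==i).astype(np.uint8)
    if k:m=cv2.morphologyEx(m,cv2.MORPH_CLOSE,np.ones((k,k),np.uint8))
    cs,_=cv2.findContours(m,cv2.RETR_EXTERNAL,cv2.CHAIN_APPROX_NONE)
    o=np.zeros_like(m);cv2.drawContours(o,cs,-1,1,-1);return o.astype(float)
def fit(kind,views,p0,z=0.004,S=4,thr=92,k=0,dump=None):
    ms=[(c,r,mask(c,r,S,thr,k)) for c,r in views]
    def cost(p):
        e=0
        for c,r,m in ms:
            R=render(c,parts(kind,p,z),S,*r);e+=np.abs(R-m).sum()/m.sum()
        return e/len(ms)
    p=np.array(p0,float)
    for st in (.02,.004):
        sim=np.vstack([p]+[p+np.eye(len(p))[i]*(st if i<2 else st*5) for i in range(len(p))])
        r=minimize(cost,p,method="Nelder-Mead",options=dict(initial_simplex=sim,xatol=1e-5,fatol=1e-6,maxiter=600));p=r.x
    if dump:
        for i,(c,rr,m) in enumerate(ms):
            R=render(c,parts(kind,p,z),S,*rr)
            x0,y0,w,h=rr;a=cv2.resize(c["pixels"][y0:y0+h,x0:x0+w],None,fx=S,fy=S)
            a[...,2]=np.maximum(a[...,2],(255*(np.abs(R-m)>.5)).astype(np.uint8));cv2.imwrite(f"{dump}{i}.png",a)
    return p,r.fun
E
cat > fit0.py <<'E'
from h import *
t=cam("top");s=cam("scene")
print(plane(t,[[305,220],[471,257],[160,240]],.04))
for k,rt,rs,p0 in (("mid",(245,190,120,65),(285,210,105,75),(.57,.02,-.1)),("small",(420,225,105,60),(140,270,95,75),(.53,-.2,.1)),("big",(80,175,155,105),(362,145,118,75),(.55,.22,-.25,1.3))):
    c0=plane(t,[[rt[0]+rt[2]/2,rt[1]+rt[3]/2]],.04)[0]
    p0=(c0[0],c0[1])+p0[2:]
    kk=9 if k=="big" else 3
    for v in ([(t,rt)],[(s,rs)],[(t,rt),(s,rs)]):
        print(k,*fit(k,v,p0,k=kk,dump=f"pics/f_{k}" if len(v)==2 else None))
E
python3 fit0.py
```

```text
[[ 0.57234824  0.01667164  0.04      ]
 [ 0.50800486 -0.28206624  0.04      ]
 [ 0.53406387  0.27565893  0.04      ]]
mid [ 0.57079274  0.01825629 -0.10544107] 0.05264880657237965
mid [ 0.57148777  0.0225052  -0.07992362] 0.15742099372206006
mid [ 0.57064299  0.01833165 -0.09779558] 0.1076566598575167
small [ 0.50789198 -0.28308565  0.13853988] 0.057028109956247644
small [ 0.50789063 -0.28251828  0.11922128] 0.17683248286009456
small [ 0.50779618 -0.2828673   0.13918172] 0.11765142715168135
big [ 0.54688468  0.27758266 -0.29218523  1.33524127] 0.035913098905768624
big [ 0.54916897  0.27892213 -0.29131379  1.38452604] 0.04250122449556971
big [ 0.54783019  0.27730197 -0.28255948  1.38675612] 0.04956774695863528
```

```bash
python3 - <<'E'
import cv2,numpy as np
a=[cv2.imread(f"pics/f_{k}{i}.png") for k in("mid","small","big") for i in(0,1)]
W=800;c=np.zeros((600,800,3),np.uint8)
for i,x in enumerate(a):
    y=cv2.resize(x,(400,200));c[200*(i//2):200*(i//2)+200,400*(i%2):400*(i%2)+400]=y
cv2.imwrite("pics/fm.png",c)
E
```

```text
(no output)
```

View pics/fm.png

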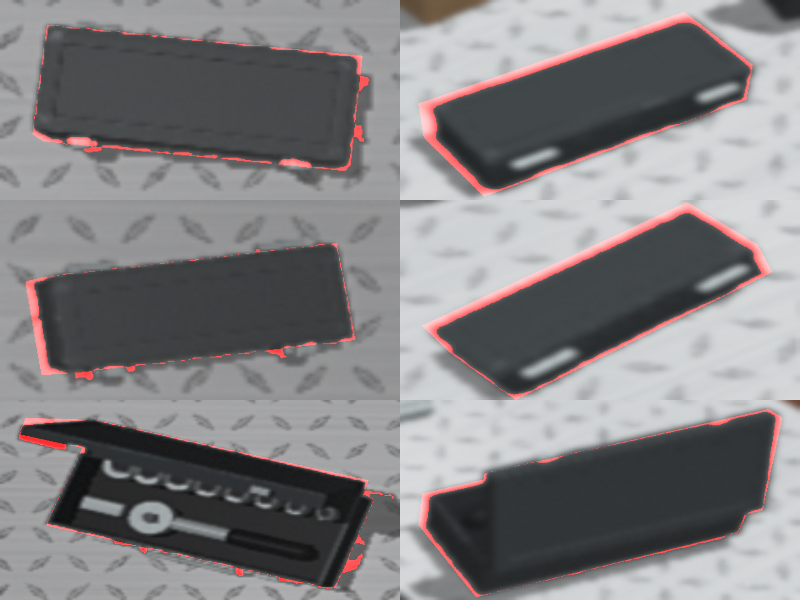

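```bash
sed -i 's/ms=\[(c,r,mask(c,r,S,thr,k))/ms=[(c,r,mask(c,r,S,thr if c["R"][0,0]<.1 else 128,k))/' h.py; sed -i 's/thr=92,k=0,dump/thr=96,k=0,dump/' h.py
sed -i 's/range(len(p))\])/range(len(p))])/' h.py
python3 fit0.py;python3 - <<'E'
import cv2,numpy as np
a=[cv2.imread(f"pics/f_{k}{i}.png") for k in("mid","small","big") for i in(0,1)]
W=800;c=np.zeros((600,800,3),np.uint8)
for i,x in enumerate(a):
    y=cv2.resize(x,(400,200));c[200*(i//2):200*(i//2)+200,400*(i%2):400*(i%2)+400]=y
cv2.imwrite("pics/fm2.png",c)
E
```

```text
[[ 0.57234824  0.01667164  0.04      ]
 [ 0.50800486 -0.28206624  0.04      ]
 [ 0.53406387  0.27565893  0.04      ]]
mid [ 0.57028057  0.01824917 -0.10521638] 0.053052229193272696
mid [ 0.57283033  0.01743017 -0.09153462] 0.09297265990465865
mid [ 0.57065173  0.01801257 -0.10324544] 0.07680943699569277
small [ 0.50788164 -0.28317058  0.13856429] 0.06286610387728823
small [ 0.5112339  -0.28622227  0.15441649] 0.10072749846247356
small [ 0.50842543 -0.28640538  0.13931908] 0.08398768647726942
big [ 0.54678011  0.27742798 -0.29328229  1.33501649] 0.06695929713970478
big [ 0.55338115  0.27364758 -0.29239233  1.2756188 ] 0.027149233598420062
big [ 0.54814616  0.27686468 -0.28937348  1.35800899] 0.07285840960066516
```

View pics/fm2.png

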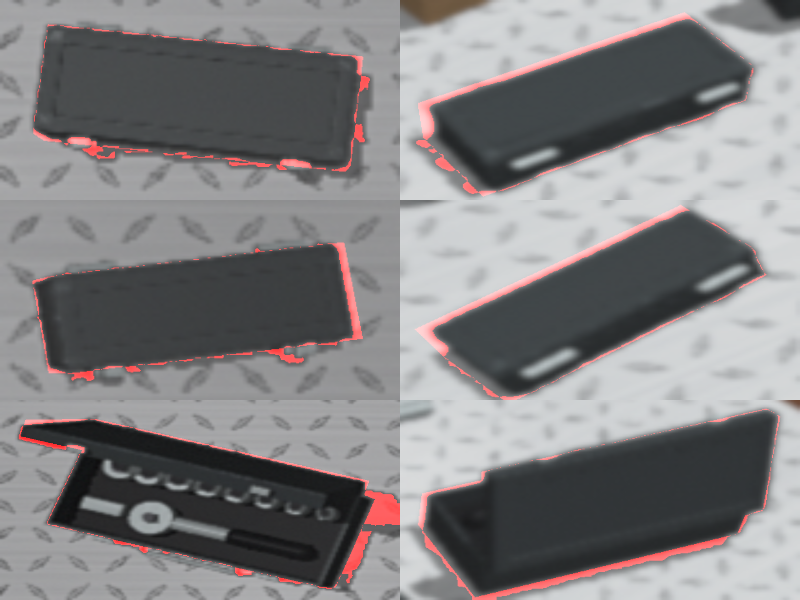

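```bash
cat > fit1.py <<'E'
from h import *
import h
t=cam("top");s=cam("scene")
D={"mid":(.032,.085,.044),"small":(.026,.07,.038)}
def P(kind,p,z=.004):
    d=D[kind];return [tf(boxpts(-p[3],p[3],-p[4],p[4],0,p[5]),p[0],p[1],p[2],.004)]
h.parts=P
for k,rt,rs,p0 in (("mid",(245,190,120,65),(285,210,105,75),(.57,.018,-.1)),("small",(420,225,105,60),(140,270,95,75),(.508,-.284,.14))):
    for v in ([(t,rt)],[(s,rs)],[(t,rt),(s,rs)]):
        p,e=fit(k,v,p0+D[k],k=3,dump=f"pics/g_{k}" if len(v)==2 else None);print(k,p.round(4),e)
E
python3 fit1.py
```

```text
mid [ 0.569   0.0175 -0.1061  0.0295  0.0824  0.0664] 0.04187765100933031
mid [ 0.5731  0.0178 -0.108   0.0287  0.0847  0.044 ] 0.03617009776070104
mid [ 0.5715  0.0187 -0.1037  0.0312  0.0853  0.0381] 0.04647071056716906
small [ 0.5077 -0.2826  0.1389  0.0258  0.0654  0.0494] 0.03445783329201393
small [ 0.5108 -0.2864  0.1366  0.0226  0.0703  0.0388] 0.030356329534628686
small [ 0.5082 -0.2864  0.1388  0.0262  0.0695  0.0298] 0.04306273419227989
```

```bash
cat >> h.py <<'E'
from scipy.spatial.transform import Rotation as Ro
def rel(x,y,z,yaw=None,base=None):
    s=ctrl.sense();p,r=base if base else (s["ee_pos"],s["tool_rot"])
    R=Ro.from_euler("xyz",r).as_matrix();d=R.T@(np.array([x,y,z])-p)*100
    t=0
    if yaw is not None: t=np.degrees(-(yaw-r[2])); t=(t+180)%360-180
    return d.round(2),round(t,2)
def st():
    s=ctrl.sense();print("t",round(s["time_s"],2),"pos",s["ee_pos"].round(4),"rot",s["tool_rot"].round(4),"F",s["contact_force"].round(2),"gap",round(s["finger_gap"],4),"q",s["joint_positions"].round(2))
E
python3 - <<'E'
from h import *
b=(.548,.277,-.29)
w=tf(np.array([[.10,0,.111]]),*b,.004)[0];print(w)
print(rel(w[0],w[1],.23,-.29-np.pi/2),rel(*w,-.29-np.pi/2))
E
```

```text
[0.64382439 0.24840478 0.115     ]
(array([-68.88,   0.13, -71.6 ]), np.float64(-55.7)) (array([-68.88,  11.63, -71.6 ]), np.float64(-55.7))
```

jog_arm --steps '[[[-68.9,0,-71.6,-55.7],[-68.9,0,-71.6,-55.7],[-68.9,0,-71.6,-55.7],[-68.9,0,-71.6,-55.7],[-68.9,0,-71.6,-55.7],[-68.9,0,-71.6,-55.7],[-68.9,0,-71.6,-55.7],[-68.9,0,-71.6,-55.7],[-68.9,0,-71.6,-55.7],[-68.9,0,-71.6,-55.7],[-68.9,0,-71.6,-55.7],[-68.9,0,-71.6,-55.7],[-68.9,0,-71.6,-55.7],[-68.9,0,-71.6,-55.7],[-68.9,0,-71.6,-55.7],[-68.9,0,-71.6,-55.7],[-68.9,0,-71.6,-55.7],[-68.9,0,-71.6,-55.7],[-68.9,0,-71.6,-55.7],[-68.9,0,-71.6,-55.7]]]' --jaw 0

```text
time_s: 2.6
ee_pos: [0.6447, 0.2509, 0.2313]
tool_rot: [-1.571, 0.0, -1.86]
contact_force: [0.1, 0.7, 0.7]
finger_gap: -0.0
```

```bash
python3 - <<'E'
from h import *
st()
for th in np.r_[1.4,np.arange(1.3,-.11,-.1)]:
    px=.045-.078*np.cos(th)+.014*np.sin(th);pz=.042+.078*np.sin(th)+.014*np.cos(th)
    print(round(th,2),"y",round((.231-pz)*100,2),"z",round((px+.0145-.10)*100,2))
E
```

```text
t 2.6 pos [0.6447 0.2509 0.2313] rot [-1.5706e+00  5.0000e-04 -1.8602e+00] F [0.06 0.72 0.74] gap -0.0 q [-0.09  0.57 -0.56  1.48  0.31  1.19 -0.99]
1.4 y 10.98 z -4.0
1.3 y 11.01 z -4.79
1.2 y 11.12 z -5.57
1.1 y 11.31 z -6.34
1.0 y 11.58 z -7.09
0.9 y 11.92 z -7.8
0.8 y 12.33 z -8.48
0.7 y 12.8 z -9.11
0.6 y 13.34 z -9.7
0.5 y 13.93 z -10.22
0.4 y 14.57 z -10.69
0.3 y 15.26 z -11.09
0.2 y 15.98 z -11.42
0.1 y 16.73 z -11.67
-0.0 y 17.5 z -11.85
-0.1 y 18.29 z -11.95
```

jog_arm --steps '[[[0,3.5,0,0],[0,7,0,0],[0,11,0,0],[0,11,0,0]]]'

```text
time_s: 3.0
ee_pos: [0.6406, 0.2461, 0.1153]
tool_rot: [-1.578, -0.007, -1.86]
contact_force: [-1.2, 0.2, -0.8]
finger_gap: 0.0003
```

jog_arm --steps '[[[0,0,-1.5,0],[0,0,-3,0],[0,0,-3.8,0],[0,0,-4.4,0],[0,0,-4.8,0],[0,0,-5.2,0],[0,0,-5.6,0],[0,0,-5.6,0]]]'

```text
time_s: 3.8
ee_pos: [0.5903, 0.2644, 0.1215]
tool_rot: [-1.57, -0.0, -1.861]
contact_force: [1.0, -0.2, -0.1]
finger_gap: -0.0
```

```bash
python3 - <<'E'
from h import *
st();c=cam("scene");crop(c,350,120,160,120,5,"pics/l1.png")
E
```

```text
t 3.8 pos [0.5903 0.2644 0.1215] rot [-1.5705e+00 -1.0000e-04 -1.8607e+00] F [ 0.99 -0.21 -0.14] gap -0.0 q [-0.13  0.61 -0.55  1.69  0.37  0.95 -1.11]
```

View pics/l1.png

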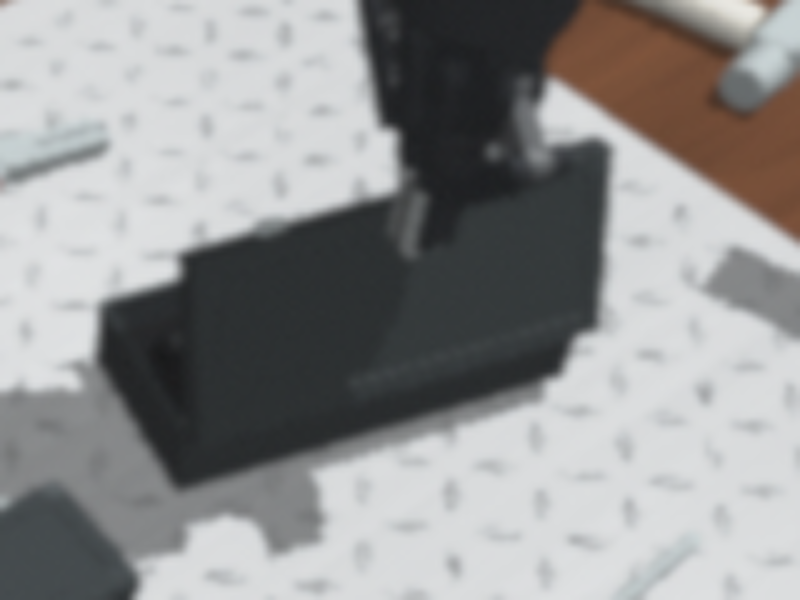

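jog_arm --steps '[[[0,0.3,-0.7,0],[0,0.6,-1.5,0],[0,0.9,-2.2,0],[0,1.3,-2.9,0],[0,1.8,-3.5,0],[0,2.3,-4.1,0],[0,2.9,-4.6,0],[0,3.6,-5.1,0],[0,3.6,-5.1,0]]]'

```text
time_s: 4.75
ee_pos: [0.5398, 0.2789, 0.0838]
tool_rot: [-1.573, -0.002, -1.86]
contact_force: [0.2, 0.2, -0.1]
finger_gap: 0.0
```

jog_arm --steps '[[[0,0.7,-0.4,0],[0,1.4,-0.7,0],[0,2.1,-1.0,0],[0,2.6,-1.1,0],[0,2.6,-1.1,0]]]'

```text
time_s: 5.25
ee_pos: [0.5301, 0.2818, 0.0582]
tool_rot: [-1.572, -0.001, -1.86]
contact_force: [-0.3, 0.0, 0.4]
finger_gap: 0.0
```

```bash
python3 - <<'E'
from h import *
st();c=cam("scene");crop(c,350,120,160,120,5,"pics/l2.png")
E
```

```text
t 5.25 pos [0.5301 0.2818 0.0582] rot [-1.5721e+00 -1.4000e-03 -1.8603e+00] F [-0.33  0.01  0.37] gap 0.0 q [-0.2   0.62 -0.52  1.84  0.42  0.79 -1.24]
```

View pics/l2.png

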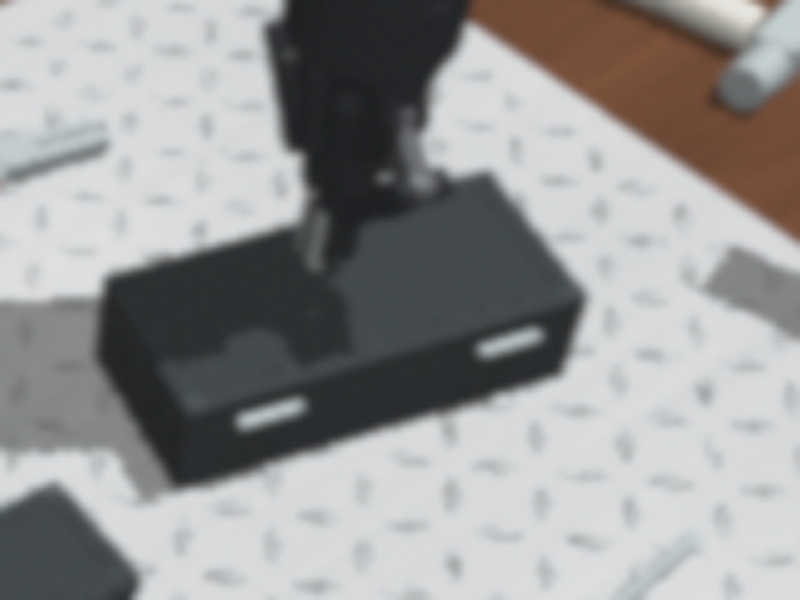

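jog_arm --steps '[[[0,0.2,0,0],[0,0.4,0,0],[0,0.4,0,0]]]'

```text
time_s: 5.6
ee_pos: [0.5312, 0.2822, 0.0561]
tool_rot: [-1.57, -0.0, -1.861]
contact_force: [-3.4, -1.5, 7.0]
finger_gap: -0.0
```

jog_arm --steps '[[[0,0.3,0,0],[0,0.3,0,0],[0,0.3,0,0]]]'

```text
time_s: 5.9
ee_pos: [0.5312, 0.2822, 0.0559]
tool_rot: [-1.569, -0.001, -1.861]
contact_force: [-9.8, -6.9, 30.0]
finger_gap: 0.0003
```

jog_arm --steps '[[[0,-3,0,0],[0,-8,0,0],[0,-13,0,0],[0,-18,0,0],[-1,-18,1,0]]]' --jaw 1

```text
time_s: 6.4
ee_pos: [0.5458, 0.2912, 0.2406]
tool_rot: [-1.562, 0.008, -1.861]
contact_force: [0.8, 1.0, -0.8]
finger_gap: 0.072
```

```bash
python3 - <<'E'
from h import *
st();print(rel(.571,.018,.14,-1.676))
E
```

```text
t 6.4 pos [0.5458 0.2912 0.2406] rot [-1.5619  0.0084 -1.8607] F [ 0.79  1.02 -0.8 ] gap 0.072 q [-0.13  0.44 -0.61  1.66  0.28  1.12 -1.11]
(array([25.54,  9.94, 10.14]), np.float64(-10.58))
```

jog_arm --steps '[[[5,0,2,-2],[25.5,9.5,10.1,-10.6],[25.5,9.5,10.1,-10.6],[25.5,9.5,10.1,-10.6],[25.5,9.5,10.1,-10.6],[25.5,9.5,10.1,-10.6],[25.5,9.5,10.1,-10.6],[25.5,9.5,10.1,-10.6],[25.5,9.5,10.1,-10.6],[25.5,9.5,10.1,-10.6]]]'

```text
time_s: 7.4
ee_pos: [0.5676, 0.0176, 0.1381]
tool_rot: [-1.569, 0.001, -1.673]
contact_force: [0.4, 0.1, -0.4]
finger_gap: 0.0852
```

```bash
cat >> h.py <<'E'
def shutbig():
    import h
    h.PK=parts
E
python3 - <<'E'
from h import *
st();print(rel(.571,.018,.012,-1.676))
for n in("top","scene"):
    c=cam(n);cv2.imwrite(f"pics/{n}2.png",c["pixels"])
E
```

```text
t 7.4 pos [0.5676 0.0176 0.1381] rot [-1.5695e+00  9.0000e-04 -1.6730e+00] F [ 0.39  0.12 -0.37] gap 0.0852 q [ 0.3   0.47 -0.57  1.87  0.32  0.89 -0.52]
(array([-0.07, 12.61,  0.32]), np.float64(0.17))
```

View pics/top2.png

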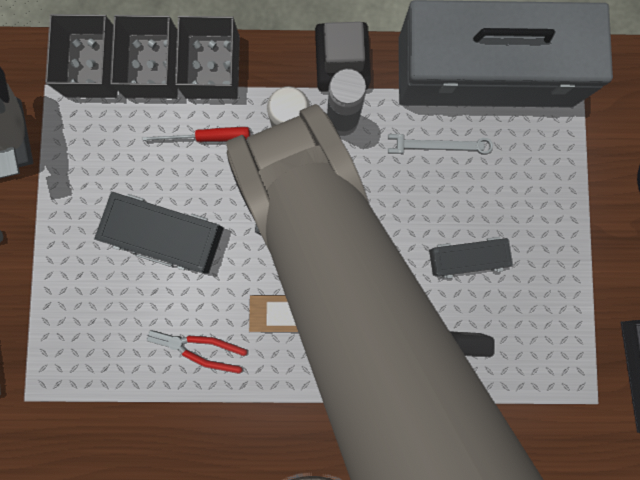

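View pics/scene2.png

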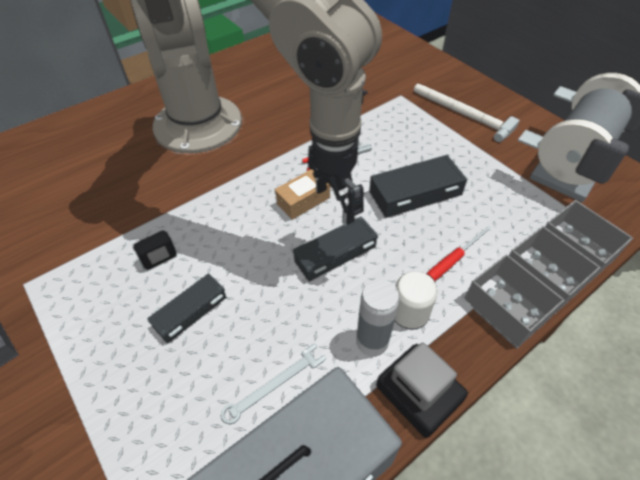

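```bash
cat > fitbig.py <<'E'
from h import *
import h
h.parts=lambda k,p,z=.004:[tf(boxpts(-.045,.045,-.1,.1,0,.052),*p,z)]
t=cam("top");s=cam("scene")
for v in ([(t,(85,185,150,95))],[(s,(362,150,112,70))],[(t,(85,185,150,95)),(s,(362,150,112,70))]):
    print(fit("big",v,(.548,.277,-.29),k=5,dump="pics/fb" if len(v)==2 else None))
E
python3 fitbig.py; python3 -c "
import cv2,numpy as np
a=[cv2.resize(cv2.imread(f'pics/fb{i}.png'),(600,300)) for i in(0,1)];cv2.imwrite('pics/fbm.png',np.vstack(a))"
```

```text
(array([ 0.54695757,  0.27759151, -0.29332148]), np.float64(0.02610426572061787))
(array([ 0.5502801 ,  0.27635339, -0.28819059]), np.float64(0.03730445065320751))
(array([ 0.54797778,  0.2772216 , -0.29940613]), np.float64(0.03915684411774969))
```

View pics/fbm.png

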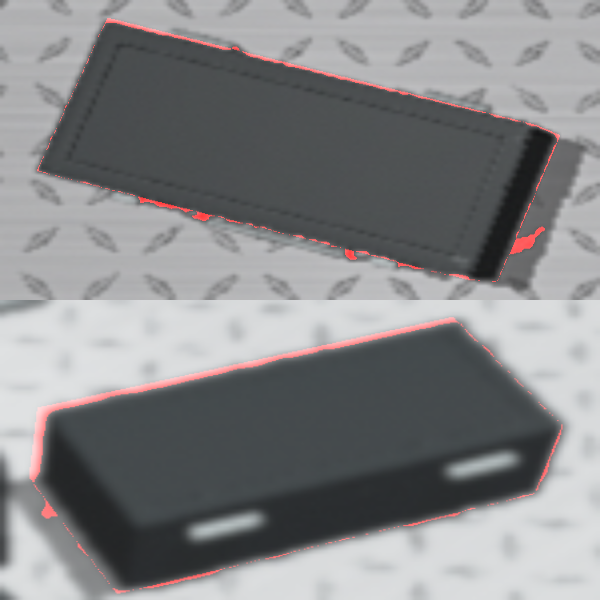

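jog_arm --steps '[[[-0.1,4,0.3,0.2],[-0.1,8,0.3,0.2],[-0.1,11,0.3,0.2],[-0.1,12.6,0.3,0.2],[-0.1,12.6,0.3,0.2]]]'

```text
time_s: 8.1
ee_pos: [0.5689, 0.0165, 0.0095]
tool_rot: [-1.574, -0.001, -1.678]
contact_force: [-1.2, -0.4, 1.6]
finger_gap: 0.0855
```

jog_arm --steps '[[[0,0,0,0],[0,0,0,0],[0,0,0,0],[0,0,0,0],[0,0,0,0],[0,0,0,0],[0,0,0,0]]]' --jaw 0

```text
time_s: 8.8
ee_pos: [0.5719, 0.0167, 0.0132]
tool_rot: [-1.567, 0.001, -1.679]
contact_force: [-0.3, 0.7, 7.3]
finger_gap: 0.0627
```

jog_arm --steps '[[[0,0,0,0],[0,-2,0,0],[0,-5,0,0],[0,-9,0,0],[0,-13,0,0],[0,-15,0,0],[0,-15,0,0],[0,-15,0,0]]]'

```text
time_s: 9.6
ee_pos: [0.5696, 0.0158, 0.1607]
tool_rot: [-1.571, -0.001, -1.68]
contact_force: [-0.9, 0.6, -5.4]
finger_gap: 0.0635
```

```bash
python3 - <<'E'
from h import *
st()
for n in("top","scene"):
    c=cam(n);cv2.imwrite(f"pics/{n}3.png",c["pixels"])
crop(c,270,110,160,120,5,"pics/m3.png")
E
```

```text
t 9.6 pos [0.5696 0.0158 0.1607] rot [-1.5714e+00 -7.0000e-04 -1.6796e+00] F [-0.86  0.65 -5.36] gap 0.0635 q [ 0.32  0.45 -0.58  1.85  0.3   0.94 -0.51]
```

View pics/m3.png

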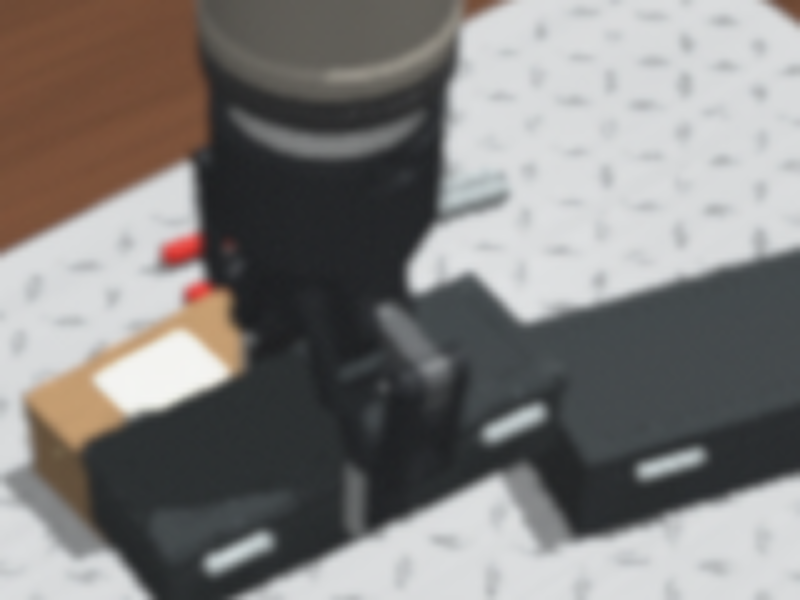

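View pics/top3.png

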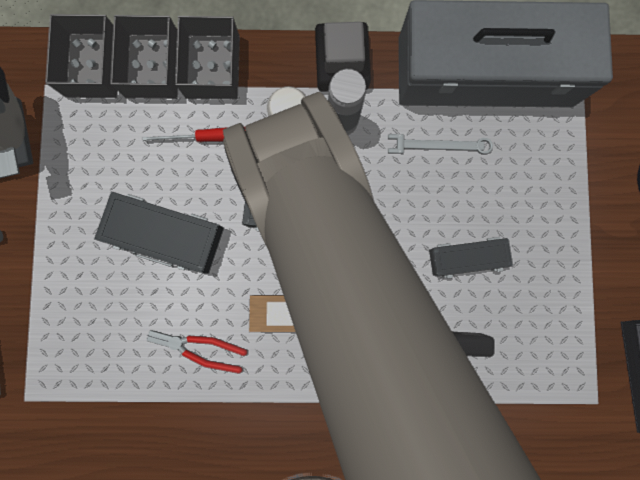

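```bash
python3 - <<'E'
from h import *
st();print(rel(.5476,.2756,.161,-1.863),rel(.5476,.2756,.085,-1.863))
E
```

```text
t 9.7 pos [0.5688 0.0158 0.1593] rot [-1.5743e+00 -9.0000e-04 -1.6793e+00] F [ 0.93  0.46 -5.09] gap 0.0633 q [ 0.32  0.45 -0.58  1.85  0.3   0.94 -0.51]
(array([-25.6 ,  -0.17,  -4.92]), np.float64(10.53)) (array([-25.6 ,   7.43,  -4.89]), np.float64(10.53))
```

jog_arm --steps '[[[-2,0,-0.4,0.8],[-5,0,-1,2],[-9,0,-1.8,4],[-13,0,-2.6,5.5],[-17,0,-3.4,7],[-20.5,0,-4,8.5],[-23,0,-4.5,9.5],[-24.8,0,-4.8,10.2],[-25.6,0,-4.9,10.5],[-25.6,2,-4.9,10.5],[-25.6,4,-4.9,10.5],[-25.6,6,-4.9,10.5],[-25.6,7,-4.9,10.5],[-25.6,7,-4.9,10.5],[-25.6,7,-4.9,10.5],[-25.6,7,-4.9,10.5]]]'

```text
time_s: 11.3
ee_pos: [0.55, 0.2764, 0.0923]
tool_rot: [-1.57, 0.001, -1.863]
contact_force: [-0.5, -0.4, -4.4]
finger_gap: 0.0634
```

```bash
python3 - <<'E'
from h import *
st();print(rel(.5476,.2756,.085,-1.863))
for n in("top","scene"):
    c=cam(n);cv2.imwrite(f"pics/{n}4.png",c["pixels"])
    if n=="top":crop(c,80,170,160,120,5,"pics/m4t.png")
crop(c,350,110,160,120,5,"pics/m4.png");st()
E
```

```text
t 11.3 pos [0.55   0.2764 0.0923] rot [-1.5696e+00  1.2000e-03 -1.8627e+00] F [-0.47 -0.41 -4.35] gap 0.0634 q [-0.17  0.6  -0.54  1.79  0.39  0.86 -1.18]
(array([ 0.15,  0.73, -0.21]), np.float64(0.02))
t 11.4 pos [0.5499 0.2764 0.0923] rot [-1.5695e+00  1.2000e-03 -1.8626e+00] F [-1.1   0.09 -4.14] gap 0.0628 q [-0.17  0.6  -0.54  1.79  0.39  0.86 -1.18]
```

View pics/m4.png

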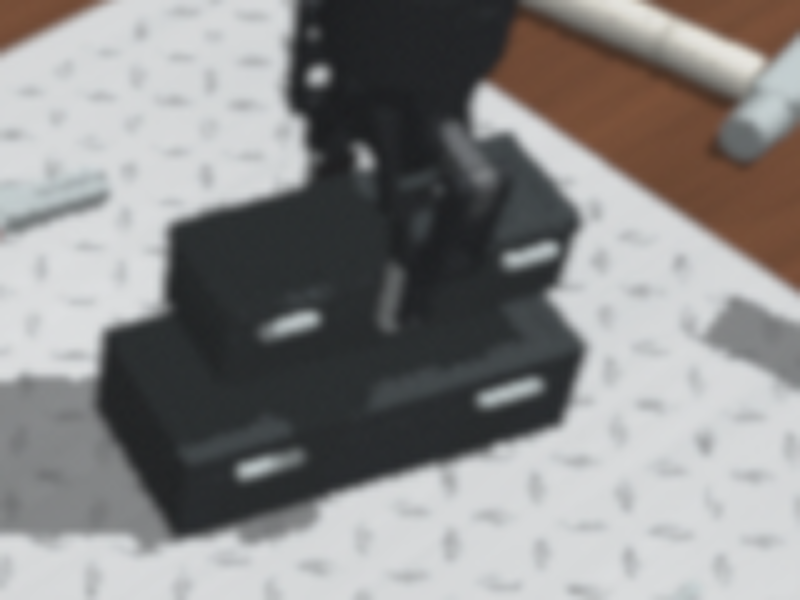

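View pics/m4t.png

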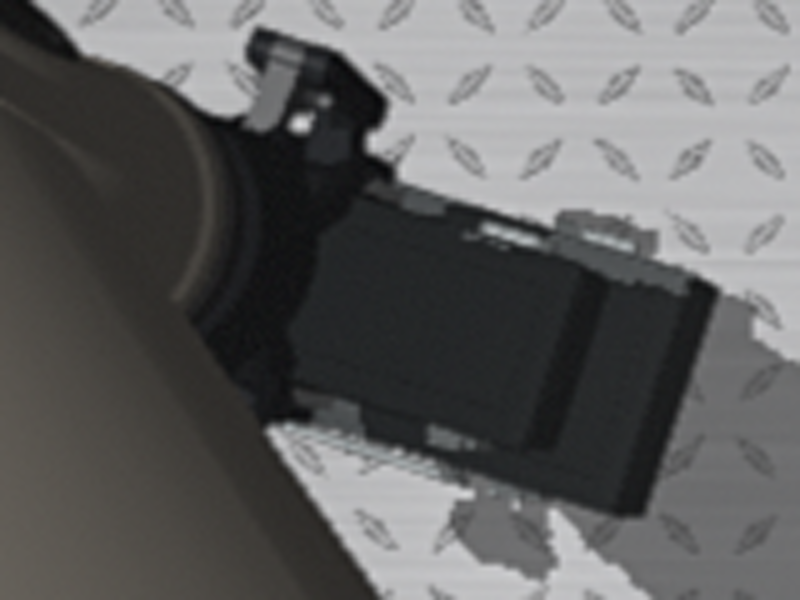

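```bash
cat > ov.py <<'E'
from h import *
E8=[(0,1),(0,2),(0,4),(1,3),(1,5),(2,3),(2,6),(3,7),(4,5),(4,6),(5,7),(6,7)]
def ov(c,boxes,x0,y0,w,h,s,fn,gain=1.8):
    a=np.clip(c["pixels"][y0:y0+h,x0:x0+w].astype(float)*gain,0,255).astype(np.uint8)
    a=cv2.resize(a,None,fx=s,fy=s,interpolation=cv2.INTER_CUBIC)
    for (d,p,z),col in zip(boxes,[(0,0,255),(0,255,0),(255,128,0)]):
        u=(proj(c,tf(boxpts(-d[0],d[0],-d[1],d[1],0,d[2]),*p,z))-[x0,y0]+.5)*s-.5
        for i,j in E8:cv2.line(a,tuple(np.round(u[i]*8).astype(int)),tuple(np.round(u[j]*8).astype(int)),col,1,cv2.LINE_AA,3)
    cv2.imwrite(fn,a)
B=(.045,.1,.052);M=(.032,.085,.044);S=(.026,.07,.038)
E
python3 - <<'E'
from ov import *
t=cam("top");s=cam("scene");st()
ps=-1.8627+np.pi/2;m=(.55+.0015*.288,.2764+.0015*.958,ps)
bx=[(B,(.547,.2776,-.293),.004),(M,(m[0]-.001,m[1],m[2]),.0838)]
ov(t,bx,90,175,145,105,5.5,"pics/o1.png")
bx=[(B,(.5503,.2764,-.289),.004),(M,(m[0]+.0023,m[1]-.001,m[2]),.0838)]
ov(s,bx,360,125,120,95,6.5,"pics/o2.png",2.2)
E
```

```text
t 11.5 pos [0.5497 0.2763 0.0921] rot [-1.5698e+00  8.0000e-04 -1.8625e+00] F [-0.19  0.06 -4.16] gap 0.0633 q [-0.17  0.6  -0.54  1.79  0.39  0.86 -1.18]
```

View pics/o1.png

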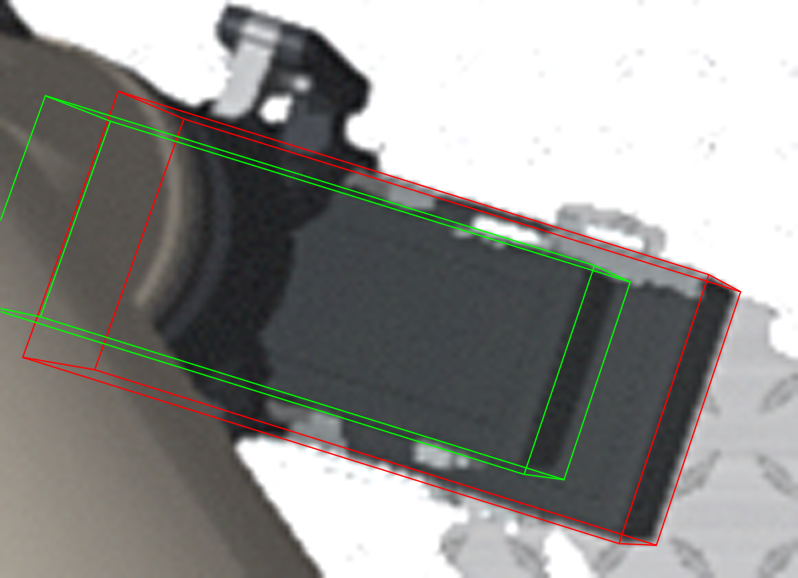

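View pics/o2.png

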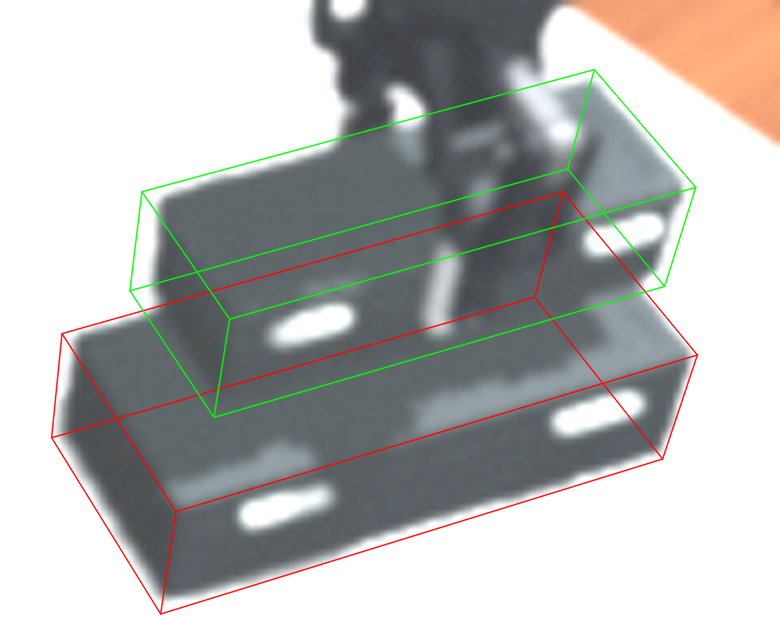

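jog_arm --steps '[[[0.1,0.5,-0.2,0],[0.1,1.2,-0.2,0],[0.1,1.8,-0.2,0],[0.1,2.3,-0.2,0],[0.1,2.4,-0.2,0],[0.1,2.4,-0.2,0]]]'

```text
time_s: 12.1
ee_pos: [0.5469, 0.2757, 0.0669]
tool_rot: [-1.571, -0.0, -1.862]
contact_force: [0.5, -0.1, -4.7]
finger_gap: 0.0631
```

jog_arm --steps '[[[0,0.1,0,0],[0,0.15,0,0],[0,0.15,0,0]]]'

```text
time_s: 12.4
ee_pos: [0.5472, 0.2758, 0.0659]
tool_rot: [-1.571, 0.0, -1.862]
contact_force: [0.6, -0.6, -4.4]
finger_gap: 0.063
```

jog_arm --steps '[[[0,0.08,0,0],[0,0.15,0,0],[0,0.15,0,0]]]'

```text
time_s: 12.7
ee_pos: [0.5473, 0.2758, 0.0653]
tool_rot: [-1.57, 0.0, -1.862]
contact_force: [-3.2, -2.1, 4.3]
finger_gap: 0.063
```

jog_arm --steps '[[[0,0,0,0],[0,0,0,0],[0,0,0,0],[0,0,0,0],[0,-0.5,0,0],[0,-2,0,0],[0,-5,0,0],[0,-9,0,0],[0,-9,0,0]]]' --jaw 1

```text
time_s: 13.6
ee_pos: [0.5501, 0.2784, 0.1612]
tool_rot: [-1.564, 0.008, -1.862]
contact_force: [0.0, 1.0, 1.5]
finger_gap: 0.0855
```

```bash
python3 - <<'E'
from h import *
st();print(rel(.509,-.284,.2,.139-np.pi/2))
E
```

```text
t 13.6 pos [0.5501 0.2784 0.1612] rot [-1.5635  0.0078 -1.8623] F [0.01 1.01 1.53] gap 0.0855 q [-0.14  0.51 -0.58  1.74  0.33  0.97 -1.14]
(array([55.02, -4.22, 12.26]), np.float64(-24.67))
```

jog_arm --steps '[[[0,-2,0,0],[3,-4,1,-1],[55,-4,12.2,-24.7],[55,-4,12.2,-24.7],[55,-4,12.2,-24.7],[55,-4,12.2,-24.7],[55,-4,12.2,-24.7],[55,-4,12.2,-24.7],[55,-4,12.2,-24.7],[55,-4,12.2,-24.7],[55,-4,12.2,-24.7],[55,-4,12.2,-24.7],[55,-4,12.2,-24.7],[55,-4,12.2,-24.7],[55,-4,12.2,-24.7],[55,-4,12.2,-24.7]]]'

```text
time_s: 15.2
ee_pos: [0.5063, -0.2845, 0.1948]
tool_rot: [-1.57, 0.0, -1.429]
contact_force: [0.6, -0.5, 0.3]
finger_gap: 0.0851
```

```bash
python3 - <<'E'
from ov import *
st();print(rel(.509,-.284,.011,.139-np.pi/2))
t=cam("top");s=cam("scene")
for n,c in(("top",t),("scene",s)):cv2.imwrite(f"pics/{n}5.png",c["pixels"])
m=(.548,.277,-.292)
ov(t,[(B,(.547,.2776,-.293),.004),(M,(.547,.2776,-.293),.056)],85,180,150,105,5.3,"pics/o3.png")
ov(s,[(B,(.5503,.2764,-.289),.004),(M,(.5503,.2764,-.289),.056)],360,130,120,92,6.5,"pics/o4.png",2.2)
E
```

```text
t 15.2 pos [ 0.5063 -0.2845  0.1948] rot [-1.5701e+00  4.0000e-04 -1.4293e+00] F [ 0.56 -0.55  0.33] gap 0.0851 q [ 0.83  0.41 -0.54  1.79  0.25  1.    0.33]
(array([-0.  , 18.38,  0.26]), np.float64(0.14))
```

View pics/o3.png

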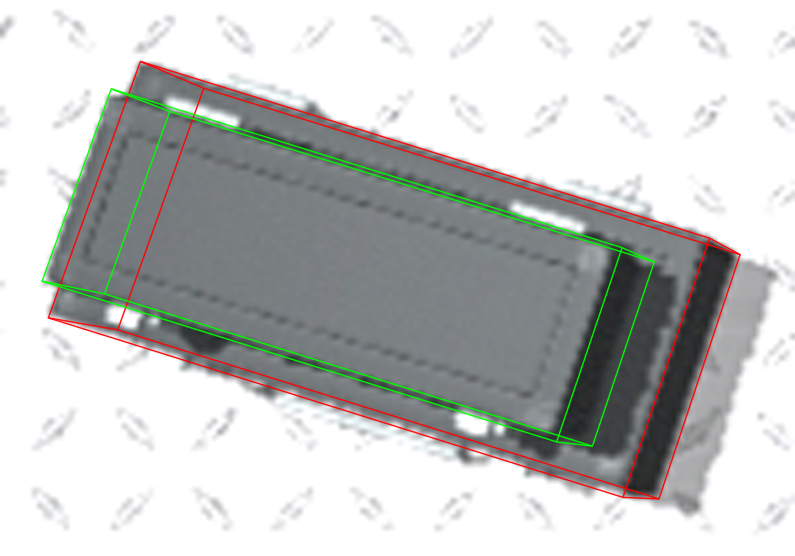

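View pics/o4.png

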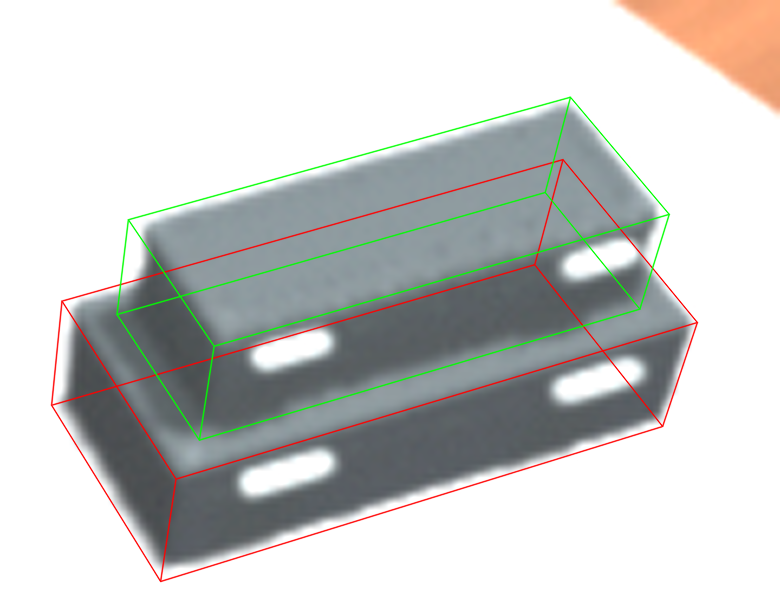

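```bash
python3 - <<'E'
from h import *
t=cam("top")
for nm,o,L,H,z in(("mid",(245,190),[(148,278),(530,320)],[(180,52),(560,97)],.034),("small",(420,230),[(175,285),(470,240)],[(145,88),(440,52)],.029)):
    f=lambda q:plane(t,(np.array(q,float).mean(0)+.5)/6-.5+o,z)[0]
    l,h=f(L),f(H);print(nm,l,h,(l+h)/2)
E
```

```text
mid [0.53766575 0.0235339  0.034     ] [0.60612805 0.01493003 0.034     ] [0.5718969  0.01923196 0.034     ]
small [ 0.47894163 -0.28918086  0.029     ] [ 0.53721579 -0.28136416  0.029     ] [ 0.50807871 -0.28527251  0.029     ]
```

jog_arm --steps '[[[0,4,0.3,0.1],[0,8,0.3,0.1],[0,12,0.3,0.1],[0,15,0.3,0.1],[0,17,0.3,0.1],[0,18.3,0.3,0.1],[0,18.3,0.3,0.1],[0,18.3,0.3,0.1]]]'

```text
time_s: 16.15
ee_pos: [0.5096, -0.2855, 0.0121]
tool_rot: [-1.57, -0.0, -1.432]
contact_force: [0.1, -0.1, 1.0]
finger_gap: 0.0854
```

jog_arm --steps '[[[0,0,0,0],[0,0,0,0],[0,0,0,0],[0,0,0,0],[0,0,0,0],[0,0,0,0],[0,0,0,0],[0,0,0,0],[0,0,0,0]]]' --jaw 0

```text
time_s: 17.05
ee_pos: [0.5097, -0.2861, 0.0126]
tool_rot: [-1.569, -0.001, -1.433]
contact_force: [-1.1, 0.0, 7.2]
finger_gap: 0.051
```

jog_arm --steps '[[[0,-1,0,0],[0,-4,0,0],[0,-8,0,0],[0,-12,0,0],[0,-16,0,0],[0,-18,0,0],[0,-18,0,0],[0,-18,0,0]]]'

```text
time_s: 17.85
ee_pos: [0.508, -0.2856, 0.1907]
tool_rot: [-1.572, 0.0, -1.433]
contact_force: [0.5, 0.2, -3.3]
finger_gap: 0.0507
```

```bash
python3 - <<'E'
from h import *
st();print(rel(.5477,.2767,.19,-.293-np.pi/2))
c=cam("scene");crop(c,100,180,180,130,4.4,"pics/m6.png")
E
```

```text
t 17.85 pos [ 0.508  -0.2856  0.1907] rot [-1.5717e+00  1.0000e-04 -1.4333e+00] F [ 0.5   0.24 -3.31] gap 0.0507 q [ 0.83  0.42 -0.54  1.79  0.26  1.    0.32]
(array([-55.15,   0.07,  11.64]), np.float64(24.67))
```

View pics/m6.png

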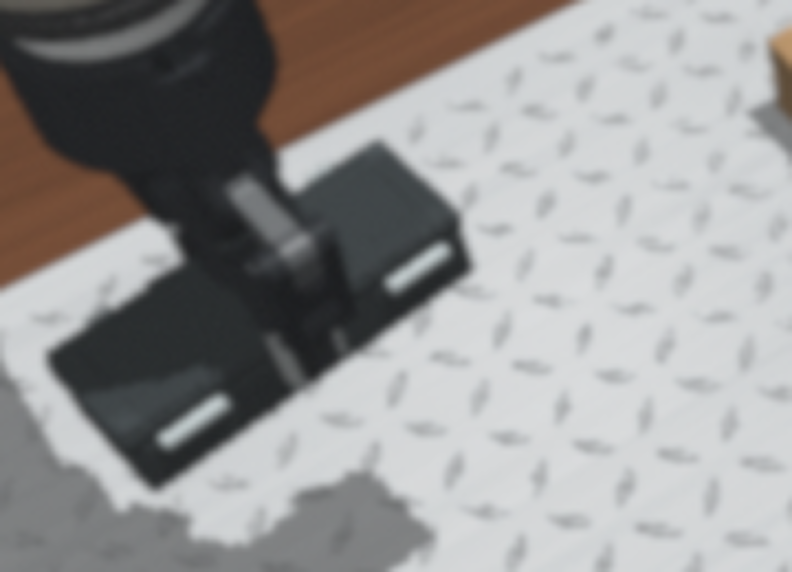

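jog_arm --steps '[[[-2,0,0.4,1],[-6,0,1.3,2.7],[-11,0,2.3,5],[-16,0,3.4,7.2],[-21,0,4.4,9.4],[-26,0,5.5,11.6],[-31,0,6.5,13.8],[-36,0,7.6,16],[-41,0,8.7,18.3],[-46,0,9.7,20.5],[-50,0,10.6,22.3],[-53,0,11.2,23.7],[-54.5,0,11.5,24.3],[-55.1,0,11.6,24.6],[-55.1,0,11.6,24.6],[-55.1,0,11.6,24.6],[-55.1,0,11.6,24.6]]]'

```text
time_s: 19.6
ee_pos: [0.5483, 0.274, 0.1908]
tool_rot: [-1.571, -0.001, -1.865]
contact_force: [-0.7, -0.4, -3.0]
finger_gap: 0.0511
```

```bash
python3 - <<'E'
from h import *
st();print(rel(.5477,.2767,.12,-1.863))
E
```

```text
t 19.6 pos [0.5483 0.274  0.1908] rot [-1.5709e+00 -1.5000e-03 -1.8645e+00] F [-0.68 -0.44 -3.03] gap 0.0511 q [-0.12  0.48 -0.61  1.72  0.31  1.04 -1.12]
(array([-0.25,  7.08, -0.14]), np.float64(-0.09))
```

jog_arm --steps '[[[-0.1,2,-0.1,-0.1],[-0.2,4,-0.1,-0.1],[-0.2,6,-0.1,-0.1],[-0.2,7,-0.1,-0.1],[-0.2,7,-0.1,-0.1],[-0.2,7,-0.1,-0.1],[-0.2,7,-0.1,-0.1]]]'

```text
time_s: 20.3
ee_pos: [0.5484, 0.2786, 0.1225]
tool_rot: [-1.569, 0.001, -1.861]
contact_force: [0.2, 0.1, -3.1]
finger_gap: 0.0511
```

```bash
python3 - <<'E'
from ov import *
st();print(rel(.5477,.2767,.12,-1.863))
t=cam("top");s=cam("scene")
m=(.547,.2776,-.293)
sp=ctrl.sense()["ee_pos"];k=.0005
ov(t,[(B,m,.004),(M,m,.056),(S,(sp[0]+k*.29-.001,sp[1]+k*.957+.0004,-.2935),sp[2]-.0085)],85,160,150,112,5.3,"pics/o5.png",1.6)
crop(s,350,100,150,112,5.3,"pics/o6.png")
st()
E
```

```text
t 20.3 pos [0.5484 0.2786 0.1225] rot [-1.5694e+00  1.4000e-03 -1.8610e+00] F [ 0.24  0.14 -3.12] gap 0.0511 q [-0.15  0.56 -0.57  1.77  0.37  0.92 -1.17]
(array([ 0.2 ,  0.25, -0.01]), np.float64(0.12))
t 20.4 pos [0.5483 0.2785 0.1223] rot [-1.5695e+00  1.1000e-03 -1.8608e+00] F [ 0.05 -0.64 -2.84] gap 0.0513 q [-0.15  0.56 -0.57  1.77  0.37  0.92 -1.17]
```

View pics/o5.png

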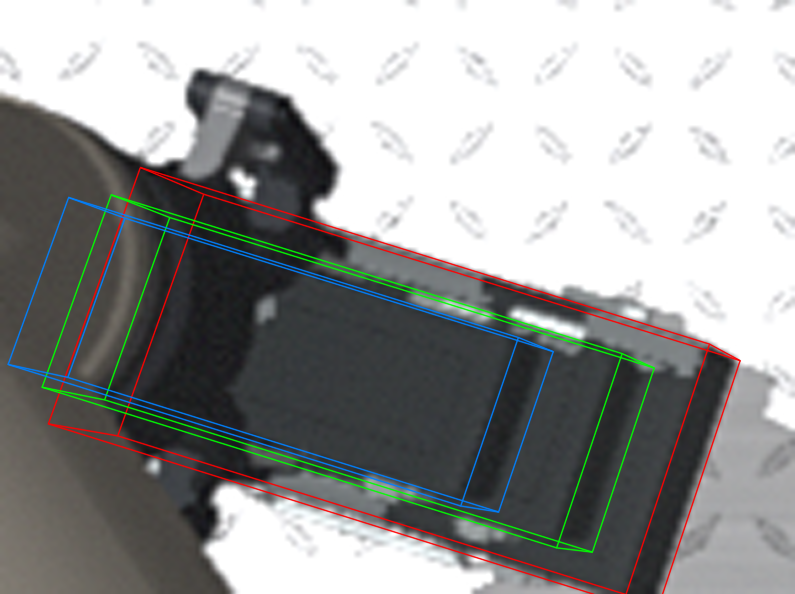

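View pics/o6.png

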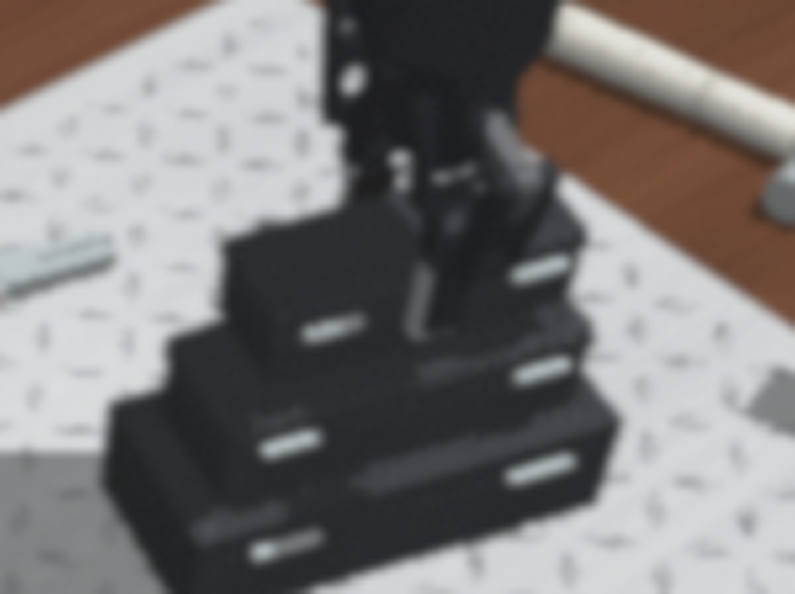

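jog_arm --steps '[[[0.1,0.4,0,0.1],[0.2,0.8,0,0.1],[0.2,1.1,0,0.1],[0.2,1.1,0,0.1],[0.2,1.1,0,0.1]]]'

```text
time_s: 20.9
ee_pos: [0.547, 0.2764, 0.1101]
tool_rot: [-1.571, -0.0, -1.862]
contact_force: [-0.3, 0.3, -1.7]
finger_gap: 0.051
```

```bash
python3 - <<'E'
from h import *
st();print(rel(.5477,.2767,.1085,-1.863))
E
```

```text
t 20.9 pos [0.547  0.2764 0.1101] rot [-1.5710e+00 -1.0000e-04 -1.8622e+00] F [-0.3   0.29 -1.72] gap 0.051 q [-0.15  0.58 -0.57  1.78  0.38  0.9  -1.18]
(array([-0.05,  0.16,  0.06]), np.float64(0.04))
```

jog_arm --steps '[[[0,0.05,0.05,0],[0,0.1,0.05,0],[0,0.1,0.05,0]]]'

```text
time_s: 21.2
ee_pos: [0.5476, 0.2762, 0.1093]
tool_rot: [-1.571, 0.0, -1.862]
contact_force: [1.0, 0.8, -2.9]
finger_gap: 0.0514
```

jog_arm --steps '[[[0,0.05,0,0],[0,0.1,0,0],[0,0.1,0,0]]]'

```text
time_s: 21.5
ee_pos: [0.5476, 0.2762, 0.1087]
tool_rot: [-1.57, 0.0, -1.862]
contact_force: [-1.3, -1.0, 0.4]
finger_gap: 0.051
```

jog_arm --steps '[[[0,0.05,0,0],[0,0.05,0,0]]]'

```text
time_s: 21.7
ee_pos: [0.5476, 0.2763, 0.1086]
tool_rot: [-1.57, -0.0, -1.862]
contact_force: [-2.4, -1.9, 6.2]
finger_gap: 0.0509
```

jog_arm --steps '[[[0,0,0,0],[0,0,0,0],[0,0,0,0],[0,0,0,0],[0,0,0,0],[0,-0.5,0,0],[0,-2,0,0],[0,-5,0,0],[0,-8,0,0],[2,-8,0,0]]]' --jaw 1

```text
time_s: 22.7
ee_pos: [0.544, 0.2618, 0.194]
tool_rot: [-1.565, 0.009, -1.859]
contact_force: [-0.5, 0.2, 0.2]
finger_gap: 0.0855
```

jog_arm --steps '[[[2,-1,0,0],[8,-2,2,0],[48,-2,12,0],[48,-2,12,0],[48,-2,12,0],[48,-2,12,0],[48,-2,12,0],[48,-2,12,0],[48,-2,12,0],[48,-2,12,0],[48,-2,12,0],[48,-2,12,0],[48,-2,12,0],[48,-2,12,0]]]'

```text
time_s: 24.1
ee_pos: [0.5194, -0.2354, 0.2086]
tool_rot: [-1.57, 0.001, -1.86]
contact_force: [-0.4, -0.3, -0.2]
finger_gap: 0.0857
```

```bash
python3 - <<'E'
from ov import *
st()
t=cam("top");s=cam("scene")
for n,c in(("top",t),("scene",s)):cv2.imwrite(f"pics/{n}7.png",c["pixels"])
m=(.547,.2776,-.293)
ov(t,[(B,m,.004),(M,m,.056),(S,m,.1)],85,170,150,112,5.3,"pics/o7.png",1.6)
m=(.5503,.2764,-.290)
ov(s,[(B,m,.004),(M,m,.056),(S,m,.1)],360,100,130,110,5.4,"pics/o8.png",1.2)
a=cv2.resize(np.clip(t["pixels"][170:282,85:235].astype(float)*1.8,0,255).astype(np.uint8),None,fx=5.3,fy=5.3,interpolation=cv2.INTER_CUBIC);cv2.imwrite("pics/o9.png",a)
E
```

```text
t 24.1 pos [ 0.5194 -0.2354  0.2086] rot [-1.5699e+00  7.0000e-04 -1.8600e+00] F [-0.4  -0.27 -0.18] gap 0.0857 q [ 0.69  0.37 -0.47  1.81  0.19  1.01 -0.14]
```

View pics/o7.png

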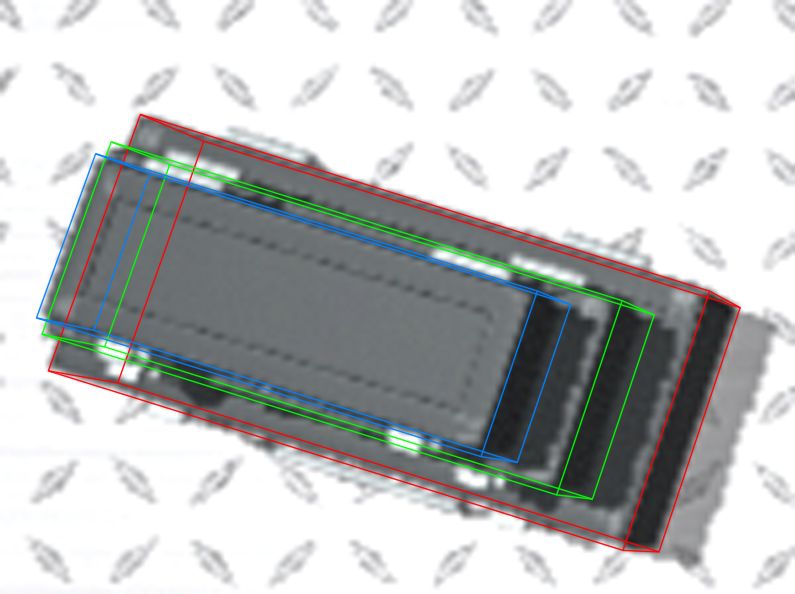

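View pics/o8.png

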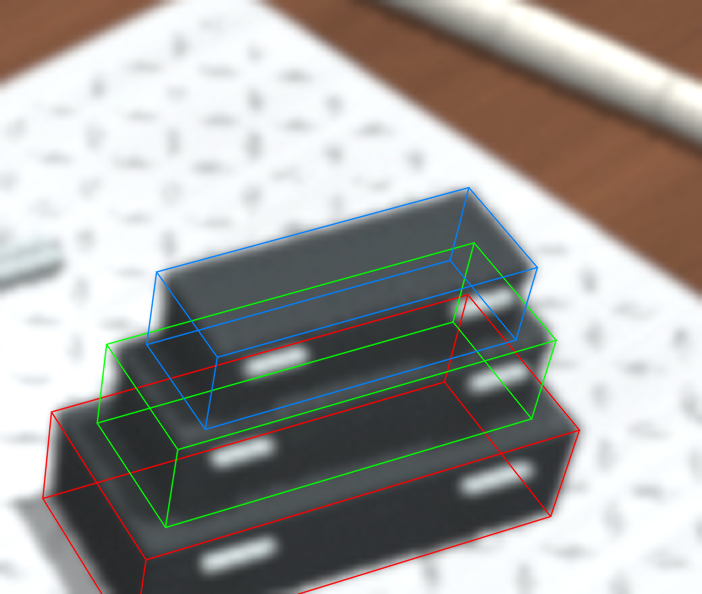

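View pics/o9.png

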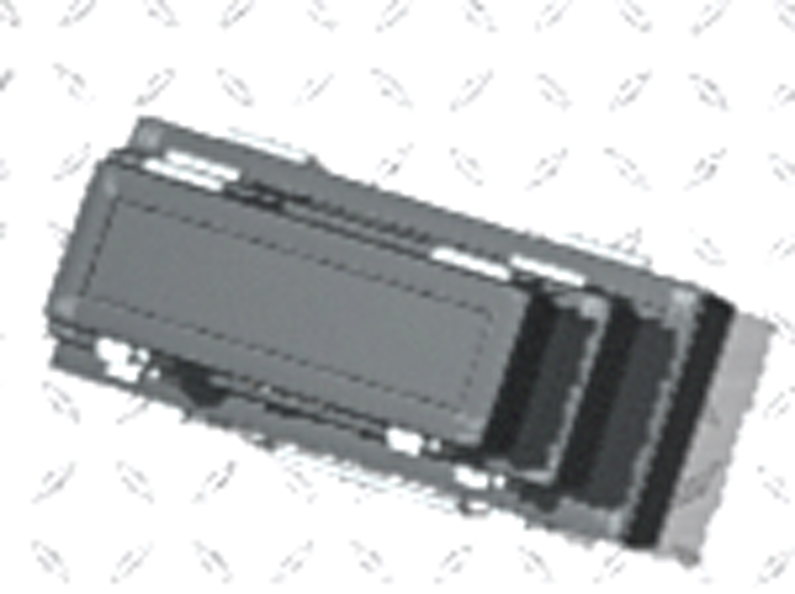

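View pics/top7.png

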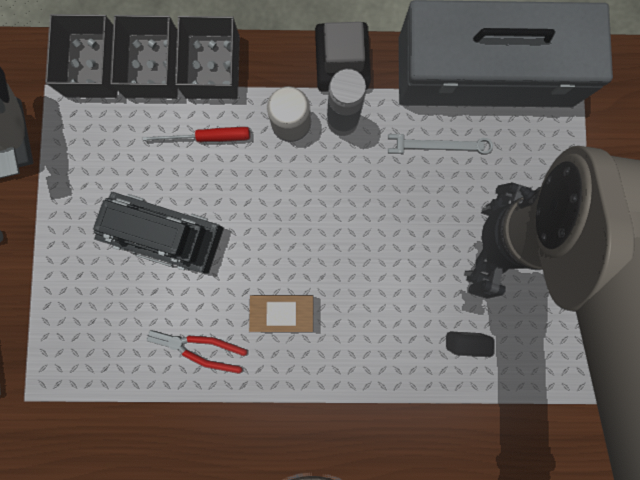

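```bash
cat > gl.py <<'E'
from ov import *
from scipy.ndimage import map_coordinates
def groove(c,d,p,z,sides=("front","rear")):
    # unwrap top face at height z into case frame, 0.25mm grid, find groove minima
    g=cv2.cvtColor(c["pixels"],cv2.COLOR_BGR2GRAY).astype(float)
    xs=np.arange(-d[0],d[0],.00025);ys=np.arange(-d[1]+.02,d[1]-.02,.001)
    X,Y=np.meshgrid(xs,ys);P=tf(np.c_[X.ravel(),Y.ravel(),np.zeros(X.size)],*p,z)
    u=proj(c,P);v=map_coordinates(g,[u[:,1],u[:,0]],order=3).reshape(X.shape)
    v=cv2.GaussianBlur(v,(0,0),sigmaX=1.5,sigmaY=6)
    out=[]
    for lo,hi in((-.8,-.5),(.5,.8)):
        i=np.where((xs>lo*d[0])&(xs<hi*d[0]))[0];w=v[:,i];base=np.percentile(w,70,axis=1,keepdims=True)
        k=np.clip(base-w,0,None)**2;x=(k*xs[i]).sum(1)/k.sum(1)
        a=np.polyfit(ys,x,1);out.append(a)
    return out
E
python3 - <<'E'
from gl import *
t=cam("top")
m=(.547,.2776,-.293)
for n,d,z in(("small",S,.138),):
    for a in groove(t,d,m,z):print(n,"slope deg(-yaw)",np.degrees(a[0]).round(2),"x0 mm",(a[1]*1e3).round(2))
# rectified top face views
def rect(d,z,W=.13,H=.12):
    xs=np.arange(d[0]+.012,-d[0]-.012,-.0003);ys=np.arange(d[1]+.012,-d[1]-.012,-.0003)
    Y,X=np.meshgrid(ys,xs);P=tf(np.c_[X.ravel(),Y.ravel(),0*X.ravel()],*m,z);u=proj(t,P).astype(np.float32)
    return cv2.remap(t["pixels"],u[:,0].reshape(X.shape),u[:,1].reshape(X.shape),cv2.INTER_CUBIC)
r=rect(S,.138);r=np.clip(r*1.8,0,255).astype(np.uint8);print(r.shape)
cv2.line(r,(0,40),(r.shape[1],40),(0,0,255),1);cv2.line(r,(0,r.shape[0]-40),(r.shape[1],r.shape[0]-40),(0,0,255),1)
cv2.line(r,(40,0),(40,r.shape[0]),(0,0,255),1);cv2.line(r,(r.shape[1]-40,0),(r.shape[1]-40,r.shape[0]),(0,0,255),1)
cv2.imwrite("pics/r1.png",cv2.resize(r,None,fx=1.4,fy=1.4))
E
```

```text
small slope deg(-yaw) -0.06 x0 mm -14.88
small slope deg(-yaw) -0.06 x0 mm 15.37
(254, 547, 3)
```

View pics/r1.png

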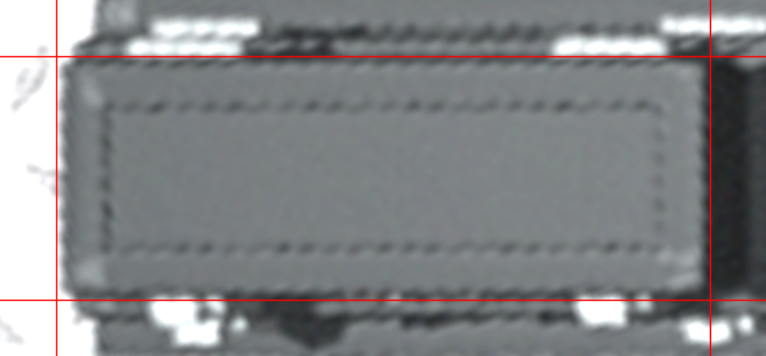

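```bash
python3 - <<'E'
from gl import *
t=cam("top");m=(.547,.2776,-.293)
for f,d,z,n in(("top5",M,.1,"mid"),("top2",B,.056,"big")):
    t["pixels"]=cv2.imread(f"pics/{f}.png")
    for a in groove(t,d,m,z):print(n,np.degrees(a[0]).round(2),(a[1]*1e3).round(2))
    xs=np.arange(d[0]+.012,-d[0]-.012,-.0003);ys=np.arange(d[1]+.012,-d[1]-.012,-.0003)
    Y,X=np.meshgrid(ys,xs);P=tf(np.c_[X.ravel(),Y.ravel(),0*X.ravel()],*m,z);u=proj(t,P).astype(np.float32)
    r=cv2.remap(t["pixels"],u[:,0].reshape(X.shape),u[:,1].reshape(X.shape),cv2.INTER_CUBIC);r=np.clip(r*1.8,0,255).astype(np.uint8)
    cv2.line(r,(r.shape[1]//2,0),(r.shape[1]//2,400),(0,0,255),1);cv2.imwrite(f"pics/r_{n}.png",r);print(r.shape)
E
```

```text
mid -0.22 -21.1
mid -0.31 21.3
(294, 647, 3)
big 0.03 -33.36
big 0.02 34.63
(380, 747, 3)
```

View pics/r_mid.png

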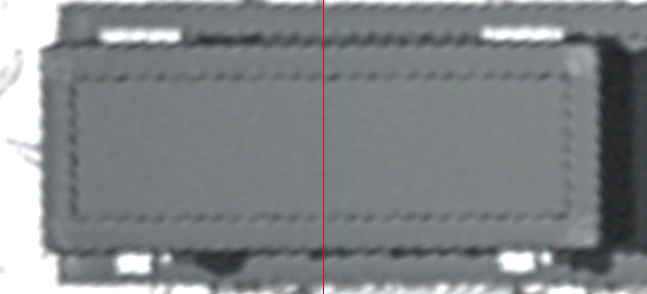

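View pics/r_big.png

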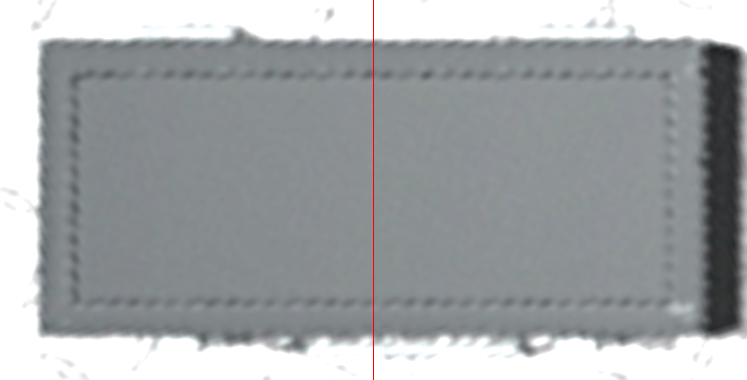

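View pics/scene7.png

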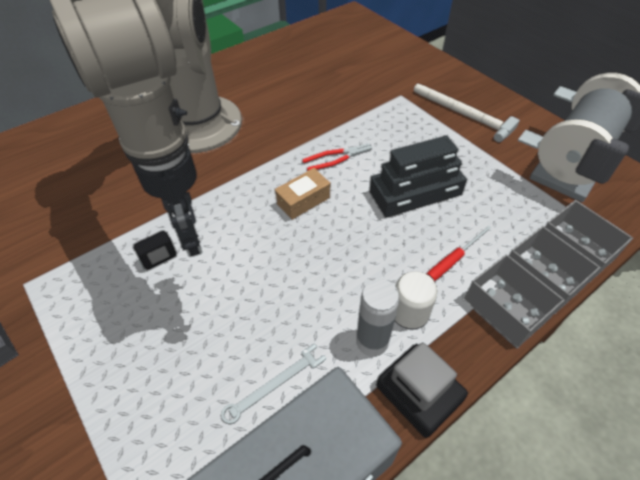

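```bash
python3 - <<'E'
from h import *
st();print(ctrl.close_job())
E
```

```text
t 24.3 pos [ 0.5191 -0.2359  0.2081] rot [-1.5705e+00  2.0000e-04 -1.8603e+00] F [-1.16 -0.6   0.15] gap 0.0852 q [ 0.69  0.37 -0.47  1.81  0.19  1.01 -0.14]
the job is handed in; nothing more can be done
None
```

I shut the big case's lid fully, set the middle case on it and put the small case on top. All latches are on the robot's side. I handed the job in at about 24 s, with the gripper empty and well clear.

**Lid:** I pressed it to a hard stop at 56 mm above the bench, which is its shut height. The highest force I read was about 30 N upward, in that final press with the closed fingertips.

**Column:** I lowered both cases in steps of 1.5 mm or less until the wrist force showed contact, then released them. I checked the lid grooves in the top camera:
- The middle case sits within about 1 mm of centre on the big one and is turned about 0.3°.
- The small case sits within about 0.5 mm of centre on the big one and is turned about 0.1°.
- The middle case's figures come from just before the small case went on. I only looked at it by eye after that.

**Big case and bystanders:** Fits before and after shutting the lid put the big case in the same place to about 0.2 mm. It still matched that outline after stacking, and nothing else on the bench looked moved in the final pictures.

**Where checks disagreed:**
- The two cameras differed by about 3 mm in x. I aimed with their combined estimate, which agreed with where the gripper closed on the middle case.
- A rough hand-picked angle for the small case suggested it was turned nearly 1°, but the finer groove fit did not bear that out.

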